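Gauge a slide carrier and hold it flush on the tilted microscope stage

TASK

Slide the bench caliper's movable jaw shut on the slide carrier and keep it firmly nipped against the fixed jaw for a moment, then take the carrier by its fin, lift it out and lay its underside flush on the sloped face of the microscope stage, square in the white outline, tilting it to match the slope by feel. Finish while still gripping it and gently pressing it flat against the face: do not let go. Do not press so hard that the stage's tilt shifts, and leave everything else on the bench where it is.

Things in the scene. Friction and masses are not known exactly. Their poses are not given: they have to be found in the camera images.
- caliper: Bench caliper, fixed: a steel bed, top 12 mm above the bench, from x = -75 to +95 mm, 84 mm wide (y). Origin on the bench. The fixed jaw stands at the near (-x) end, its measuring face at x = -50 mm looking to +x. Both jaws are 14 mm thick, 60 mm wide and rise to 34 mm above the bench.
- jaw (a joint): Gap between the jaw faces in m (at most 0.108). The movable jaw stands on the far (+x) side of the carrier and slides along the caliper's x; moving it to -x closes it. It slides stiffly (1.5 N), stays where it is left, and reads 0.076 when shut on the carrier.
- jaw_tab (a point): Centre of the upright thumb tab on top of the movable jaw, 50 mm above the bench: 12 mm thick (x), 24 mm wide (y), from 34 to 66 mm above the bench; axes as the caliper's. The jaw's measuring face lies 8 mm from it towards -x. Push the tab's far side towards -x, or pinch it.
- carrier_mid (a point): Middle of the loose aluminium slide carrier (about 0.09 kg), 23 mm above its underside. Plate 76 (x) x 40 (y) x 6 mm with a glass slide let into its top; on its middle an upright grip fin, 24 (x) x 12 (y) mm, from 6 to 46 mm above the underside: grip across the 12 mm. z is up; the same turned end for end. Starts on the caliper's bed between the open jaws, x roughly along the caliper's.
- stage: Foot of the tilting microscope stage, fixed to the bench: 124 mm (x) x 100 mm (y), 14 mm thick, with two cheeks and knobs that carry the tilting table's axis, along y, 78 mm above the bench. Origin on the bench under that axis. The face never leans sideways (about x).
- stage_face (a point): Centre of the stage's flat black face, 110 (x, along the slope) x 70 mm (y, level). z is the outward normal; the face leans 10 to 26 degrees towards +x of the foot, so its +x end is low. A thin white outline, 78 x 42 mm, long side along x, centred here, shows where the carrier goes. The tilt is held by friction: some 80 N on the face's end would shift it.
- stage_low (a point): Middle of the face's low (+x) edge, 55 mm from the face's centre.
- vial_a: capped sample vial, 26 mm across the cap, 48 mm tall, standing between the caliper and the stage (leave alone); origin at the centre of its underside
- vial_b: another such vial, off to the left (leave alone); origin at the centre of its underside
- dish: closed flat round dish, 63 mm across, 17 mm tall, between the caliper and the stage (leave alone); origin at the centre of its underside
- slide_box: closed grey slide box 85 x 100 x 32 mm, to the left (leave alone); origin at the centre of its underside
- reagent: bottle, 60 mm across, 120 mm tall, to the right (leave alone); origin at the centre of its underside
- tip_rack: white box of pipette tips, 85 x 120 x 56 mm, to the right (leave alone); origin at the centre of its underside
- pen: marker pen, 130 mm long, 12 mm thick, lying beyond the caliper and the stage (leave alone); origin at the centre of its underside

How it is judged:
By the outcome, as a careful person would: the job done as asked, in the order asked, and still so for the second after the job is handed in, while the arm keeps its last pose, push and grip.
It also fails if it takes over 54 s, if anything falls off the work surface, if the arm or the gripper's body presses on something with over 40 N, if the wrist force passes 120 N, or if a joint passes its speed limit or range.

ROBOT

A 7-joint arm with a two-finger parallel gripper is mounted at the origin on the work surface. World frame = base frame: x ahead of the robot, y to its left, z up, the work surface at z = 0. Lengths are in m, angles in rad, forces in N, time in s.
With the tool pointing down it reaches from about 0.425 to 1.025 m from the base axis. Payload 9.4 kg.
Tool frame: the origin (TCP) lies between the finger pads; the fingertips stand 19 mm ahead of it and the grasp point (between the pads) is the TCP; x points along the fingers, y is the direction in which the jaws open and shut, and the axes are right-handed (so a half turn about x gives the same grasp; the last joint's range is limited). The gripper opens to 85 mm and grips with 20 to 120 N. Pads are 22 mm wide; open, the fingers measure 114 mm over their backs; the gripper's body (76 mm by 85 mm) begins 54 mm behind the grasp point. The pads swing forward as they close: fully open they stand 13 mm farther back than shut.
Start: joints at [1.218, 0.599, -0.003, 1.599, 0.002, 0.943, -0.08], TCP at [0.197, -0.698, 0.25] pointing down, gripper open.
Joint ranges: [-2.57, 2.57], [-0.35, 1.97], [-1.29, 1.29], [0.11, 2.56], [-1.05, 4.19], [0.11, 1.86], [-2.63, 2.63]. Speed limits (rad/s): [2.22, 2.22, 3.01, 3.01, 3.14, 3.14, 3.14].

INTERFACE

Orientations are given as a rotation vector (axis times angle).
In Python, from plant import arm gives the robot as it stands.
- The arm moves only by the tool play_rows, never from a script. Its arguments are lists of equal length, an entry for each row: "xyz": the shift along the tool's x, y, z normalised to -1 to 1, where 1 is 0.15 m, a list of three; "twist": the turn, a rotation vector about the tool's x, y, z normalised to -1 to 1, where 1 is 30 degrees, a list of three; "claw": the closure, from -1 (fully open) to 1 (shut). In form: {"xyz": [[tx, ty, tz], ...], "twist": [[wx, wy, wz], ...], "claw": [claw, ...]}. A call has 1 to 5 rows; each row is the pose to reach, as a shift and turn from the pose measured when the call began, along the tool's axes at that moment; what a row does not reach only later rows make up. A row lasts 1/8 s, in which the tool goes at most 62.5 mm and 10.7 degrees, less where a joint would pass 70% of its speed; a pose out of reach is approached as far as the arm can. A call with a number of a shift or a turn outside -1 to 1 is refused whole. A call with a gripper value outside its range is refused whole. The fingers move at their own pace and stop on an object; "force" is the grip in N (left out, the last holds). Time passes only in rows, so rows that repeat a pose let the fingers close. It gives the time, the measured TCP pose, the force and the opening at its end, in the units of the state.
- arm.get_state(): the state, without advancing time (a new reading comes with each control period).
- arm.read_camera(name): name is "scene" or "top" or "wrist"; returns a dict with "img" (400x640x3 uint8, blue, green, red), "range_z" (400x640 float32, m along the optical axis (not along the pixel's ray), 0 where there is no reading), "fx", "fy", "cx", "cy" (pixels), "R" (3x3) and "t" (3): a world point X has camera coordinates R X + t. Camera axes: x right, y down, z forward; pixel columns grow to the right and rows downward; lengths in m; the calibration is good to about 2 mm. A picture is of the moment at which its call begins.
- arm.job_done(): hands the job in, once; it reports no verdict.
The state is a dict: "t": time; "q": joint angles; "joint_velocities": joint speeds; "joint_efforts": joint torques, N m; "ee_pos": TCP position; "ee_rot": TCP orientation; "ft_force": force on the tool from outside, world axes, zero at the start; "wrist_torque": the same for the moment, N m; "grip_width": opening from 0.0 (shut) to 1.0 (fully open).
Only numpy, scipy, OpenCV 4.12 (cv2) and the standard library are available. Lean on these libraries where they do the work, as an engineer would, in place of code of your own. Each camera call takes 0.05 s, during which the arm holds its last target.

## Working session

There is one attempt and no reset: what is moved stays moved. The work goes in short steps, Python scripts to look and compute and a tool call to move; the robot and the scene stay as the last step left them, time stands still between calls to the robot, and variables do not carry over. Pictures are saved under pics/ and viewed, and the job is handed in when it is done.

Besides the shell and the picture viewer there is one more tool, called after "Request:" as name(argument=value, ...) on one line, values as JSON. play_rows: Moves the arm, as the interface text tells. Scaled input: -1 to 1 covers 0.15 m each way for a shift and 30 degrees each way for a turn. Its arguments: {"type":"object","properties":{"xyz":{"type":"array","items":{"type":"array","items":{"type":"number","minimum":-1,"maximum":1}}},"twist":{"type":"array","items":{"type":"array","items":{"type":"number","minimum":-1,"maximum":1}}},"claw":{"type":"array","items":{"type":"number"}},"force":{"type":"number"}},"required":["xyz","twist","claw"]}

```bash
ls; mkdir -p pics; cat > h.py <<'E'
import numpy as np, cv2
from scipy.spatial.transform import Rotation as Rn
from plant import arm
def shot(n,f):
    c=arm.read_camera(n); cv2.imwrite(f'pics/{f}.png',c['img']); np.savez(f'pics/{f}.npz',**c); return c
def load(f): return dict(np.load(f'pics/{f}.npz'))
def cloud(c):
    z=c['range_z']; v,u=np.mgrid[0:z.shape[0],0:z.shape[1]]
    P=np.stack([(u-c['cx'])*z/c['fx'],(v-c['cy'])*z/c['fy'],z],-1)
    W=(P-c['t'])@c['R']; W[z<=0]=np.nan; return W
E
python3 - <<'E'
from h import *
s=arm.get_state(); print({k:np.round(v,3) for k,v in s.items()})
for n in ['scene','top','wrist']:
    c=shot(n,n+'0'); print(n,c['fx'],c['cx'],c['cy'],np.round(-c['R'].T@c['t'],3),np.round(c['R'],2).tolist())
E
```

```text
pics
{'t': np.float64(0.0), 'q': array([ 1.218,  0.6  , -0.003,  1.6  ,  0.002,  0.943, -0.08 ]), 'joint_velocities': array([ 0.   , -0.   ,  0.001, -0.001, -0.   ,  0.002, -0.001]), 'joint_efforts': array([-1.0000e-03, -7.7645e+01,  1.5640e+00, -2.5801e+01,  1.2000e-02,
        9.0000e-03, -0.0000e+00]), 'ee_pos': array([ 0.197, -0.697,  0.249]), 'ee_rot': array([ 2.074,  0.29 , -2.075]), 'ft_force': array([-0.42 , -0.343, -0.115]), 'wrist_torque': array([-0.044,  0.01 , -0.005]), 'grip_width': np.float64(0.998)}
scene 465.50803393519965 314.36335642014797 205.42507870505725 [1.334 0.573 0.84 ] [[-0.63, 0.77, -0.01], [0.5, 0.4, -0.77], [-0.59, -0.49, -0.64]]
top 388.08579549502184 316.7698522985121 199.97839173530542 [0.492 0.005 1.213] [[0.01, -1.0, 0.01], [-0.99, -0.02, -0.14], [0.14, -0.01, -0.99]]
wrist 342.8936734711215 325.51275202278595 203.75970566989503 [ 0.267 -0.677  0.373] [[0.27, -0.96, -0.0], [-0.92, -0.26, 0.29], [-0.28, -0.08, -0.96]]
```

View pics/scene0.png

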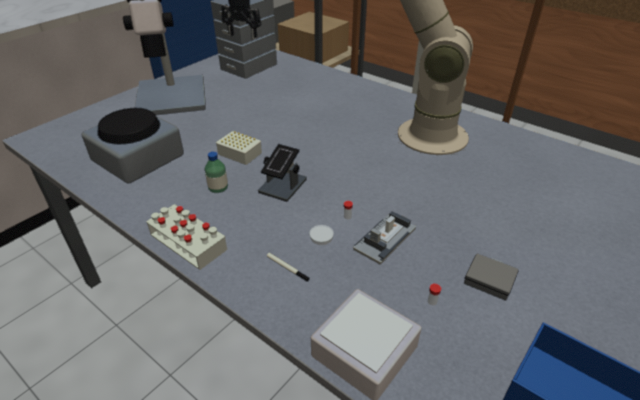

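View pics/top0.png

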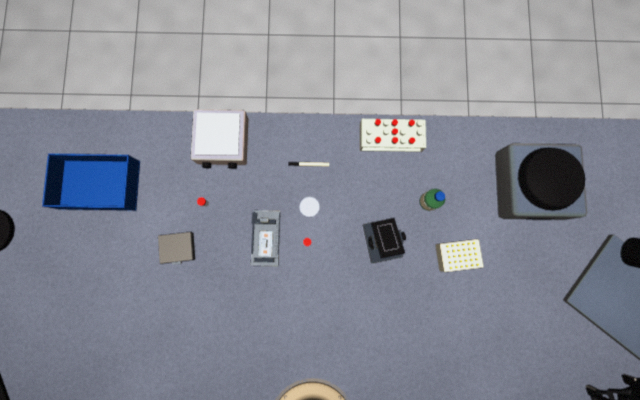

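```bash
python3 - <<'E'
from h import *
c=load('top0'); s=load('scene0')
a=cv2.resize(c['img'][200:275,235:285],None,fx=8,fy=8,interpolation=cv2.INTER_CUBIC)
b=cv2.resize(c['img'][205:280,350:420],None,fx=8,fy=8,interpolation=cv2.INTER_CUBIC)[:, :560]
d=np.zeros((600,800,3),np.uint8); d[:,:400]=a; d[:,400:]=b[:,:400]; cv2.imwrite('pics/z1.png',d)
a=cv2.resize(s['img'][200:265,345:425],None,fx=5,fy=5,interpolation=cv2.INTER_CUBIC)
b=cv2.resize(s['img'][135:200,245:325],None,fx=5,fy=5,interpolation=cv2.INTER_CUBIC)
cv2.imwrite('pics/z2.png',np.hstack([a,b]))
W=cloud(c)
np.set_printoptions(linewidth=250)
for v in range(206,270,3): print(v,' '.join('%3.0f'%(1000*W[v,u,2]) for u in range(246,286,2)), np.round(W[v,265,:2],3))
print()
for v in range(212,268,3): print(v,' '.join('%3.0f'%(1000*W[v,u,2]) for u in range(358,412,2)), np.round(W[v,386,:2],3))
E
```

```text
206   4   2   2   0   2   1  -0   3   3  -3   4  -1  -0  -1   1   1   0  -2   0   1 [0.641 0.158]
209   0  -3   1   2  -3  -2  -1   4  -3   0   2  -1  -0   1   2  -2   1  -2   0  -1 [0.632 0.158]
212   1   3  -2  20  24  22  10  13  11  13   9  14  10  10  12  14  12  -1  -0   1 [0.621 0.156]
215  -1  -0  -0 nan  21  20  14  14  10  11   9  17   9  10  11  12  11  -1  -1  -1 [0.611 0.155]
218  -1  -3   2  21  20  34  35  66  65  65  66  47  11  15  10  12   7  -5   4   0 [0.598 0.149]
221   1  -2  -1  23  16  37  34  64  67  68  63  49  34  32  36  15   6   5  -1  -2 [0.589 0.149]
224  -2   2  -3  13  13  14  14  11  16  11  14  10   8  11  14 nan  10   1  -1   0 [0.584 0.155]
227  -2   1 -10  18  13   9  14   9  14  10  15  16   9  10  12  12  10  -3  -5   2 [0.575 0.154]
230  -1   3   0  16  11  14  11  13  12  13  11  10  11  13  13  10  16  -4   3   3 [0.565 0.154]
233   1  -4   1  12  12  11   8  19  22  17  20  16  17  20  10  10  17   0   1   3 [0.556 0.153]
236   3  -1  -1  16  13  12  11  17  20  20  20  21  21  11  11  12  13  -2   2  -3 [0.547 0.153]
239   2   0   1  10  1
[... 2788 characters left out ...]
 115 112 115 112 115 116 115 114  -3   3   1 [ 0.505 -0.201]
254   1   1   0   2  -1   1  13  11  14  11  13 113 115 118 112 112 118 112 112 111  20  11  12  -1  -2  -4  -1 [ 0.497 -0.2  ]
257   1  -2  -1  -2   1   2  15  12  12  13  15 106 109  12  17  10  13  12  15  16  10   2  -0  -1  -5  -2  -3 [ 0.488 -0.218]
260  -0  -0  -3   1   0   0  -0  13  16  16  17  15  12  11   2  -1   0  -1  -2   1  -0   2  -1  -2   2  -2  -1 [ 0.479 -0.221]
263  -3   1  -0  -2   5   0  -1   2   1   4  -0   3  -1  -2   0  -1   0   1  -2  -2  -2  -2   2  -3  -6   1  -1 [ 0.47  -0.221]
266 nan  -3   1   4  -3  -2  -2  -3  -0   4   2   1  -1   6   3  -5  -1  -3  -2  -1   3   1  -1  -3  -3   1  -3 [ 0.461 -0.22 ]
```

View pics/z1.png

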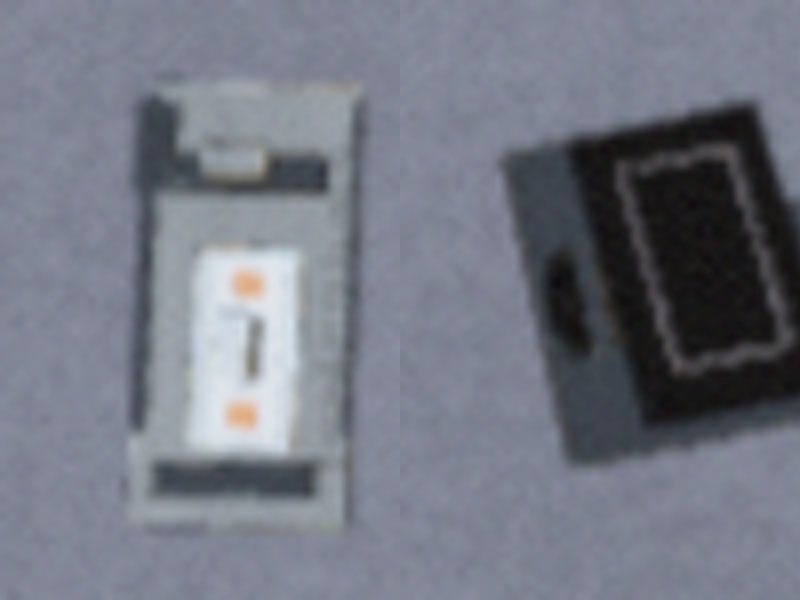

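View pics/z2.png

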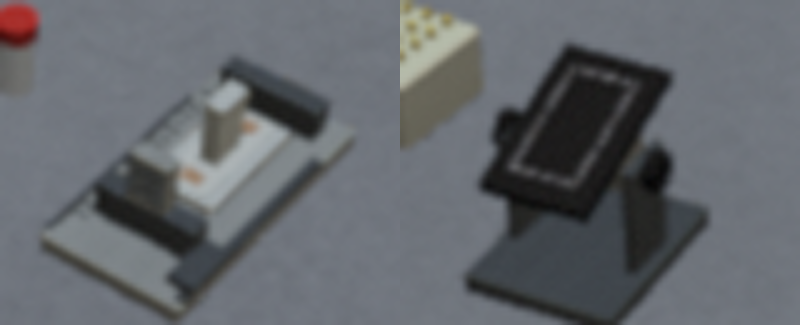

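```bash
cat >> h.py <<'E'
def pose():
    s=arm.get_state(); return np.array(s['ee_pos']),Rn.from_rotvec(s['ee_rot']).as_matrix(),s
def cmd(p,R=None):
    p0,R0,s=pose()
    if R is None: R=R0
    d=R0.T@(np.array(p)-p0)/0.15; w=np.degrees(Rn.from_matrix(R0.T@R).as_rotvec())/30
    print('xyz',np.round(d,3),'twist',np.round(w,3),'t',round(float(s['t']),2)); return d,w
def Rdown(yaw,tilt=0):
    # frame: x-axis = heading yaw, pitched by tilt (x end low); tool x = -n, tool y = -+ y
    ex=np.array([np.cos(yaw)*np.cos(tilt),np.sin(yaw)*np.cos(tilt),-np.sin(tilt)])
    ey=np.array([-np.sin(yaw),np.cos(yaw),0]); n=np.cross(ex,ey)
    A=np.stack([-n,ey,np.cross(-n,ey)],1); B=np.stack([-n,-ey,np.cross(-n,-ey)],1)
    return A,B
E
python3 - <<'E'
from h import *
p,R,s=pose(); print(np.round(R,2))
c=load('wrist0'); print('cam in tool',R.T@(-c['R'].T@c['t']-p), 'optical in tool',R.T@c['R'][2])
A,B=Rdown(0); 
for M in (A,B): cmd([0.5,-0.35,0.3],M)
E
```

```text
[[-0.    0.27 -0.96]
 [ 0.   -0.96 -0.27]
 [-1.   -0.    0.  ]]
cam in tool [-0.12340092 -0.00019533 -0.07274835] optical in tool [ 9.58390344e-01 -3.51786949e-04  2.85460725e-01]
xyz [-0.334 -1.679 -2.572] twist [-5.473e+00 -3.000e-03  1.000e-03] t 0.15
xyz [-0.334 -1.679 -2.572] twist [0.527 0.001 0.002] t 0.15
```

Request:
play_rows(xyz=[[-0.1,-0.3,-0.33],[-0.15,-0.6,-0.67],[-0.2,-0.9,-1]], twist=[[0.2,0,0],[0.4,0,0],[0.527,0,0]], claw=[-1,-1,-1])

```text
t: 0.52
ee_pos: [0.2969, -0.539, 0.2778]
ee_rot: [-2.219, 0.002, 2.22]
ft_force: [1.0, 0.8, 0.1]
grip_width: 1.0
```

```bash
python3 - <<'E'
from h import *
A,B=Rdown(0); cmd([0.56,-0.21,0.28],B)
E
```

```text
xyz [-0.012 -2.199 -1.747] twist [-0.006  0.001  0.003] t 0.53
```

Request:
play_rows(xyz=[[0,-0.33,-0.27],[0,-0.67,-0.53],[0,-1,-0.8],[0,-1,-0.8]], twist=[[0,0,0],[0,0,0],[0,0,0],[0,0,0]], claw=[-1,-1,-1,-1])

```text
t: 1.02
ee_pos: [0.4208, -0.385, 0.2779]
ee_rot: [2.222, 0.009, -2.22]
ft_force: [-0.4, -1.2, -1.2]
grip_width: 1.001
```

Request:
play_rows(xyz=[[0,-0.33,-0.27],[0,-0.67,-0.53],[0,-1,-0.8],[0,-1,-0.8],[0,-1,-0.8]], twist=[[0,0,0],[0,0,0],[0,0,0],[0,0,0],[0,0,0]], claw=[-1,-1,-1,-1,-1])

```text
t: 1.65
ee_pos: [0.54, -0.2347, 0.2782]
ee_rot: [2.22, 0.009, -2.22]
ft_force: [-0.3, -0.7, 0.1]
grip_width: 1.002
```

```bash
python3 - <<'E'
from h import *
c=shot('wrist','w_stage'); p,R,s=pose(); print(p,s['t'],s['joint_velocities'].round(3))
cv2.imwrite('pics/w_stage.png',c['img'])
E
```

```text
[ 0.53920641 -0.23584973  0.27828203] 1.7 [ 0.02  -0.002  0.012  0.006  0.    -0.     0.   ]
```

View pics/w_stage.png

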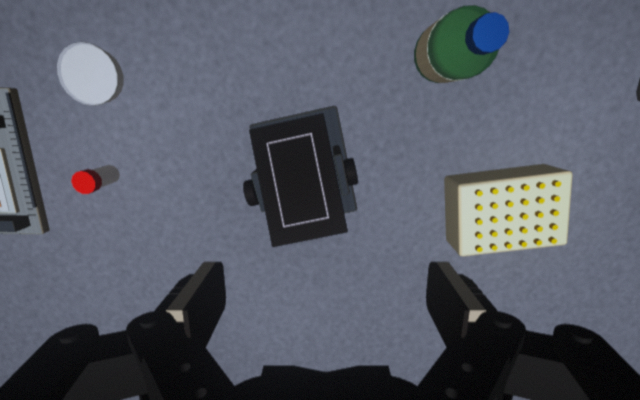

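```bash
cat >> h.py <<'E'
def fitplane(P):
    for _ in range(4):
        m=P.mean(0); n=np.linalg.svd(P-m,full_matrices=False)[2][2]
        r=(P-m)@n; P=P[np.abs(r)<2.5*r.std()+1e-6]
    n*=np.sign(n[2]); return m,n,r.std()
def ray(c,uv,m,n):
    uv=np.atleast_2d(uv); d=np.stack([(uv[:,0]-c['cx'])/c['fx'],(uv[:,1]-c['cy'])/c['fy'],np.ones(len(uv))],1)@c['R']
    o=-c['R'].T@c['t']; k=((m-o)@n)/(d@n); return o+d*k[:,None]
E
cat > stage.py <<'E'
from h import *
import sys
c=load(sys.argv[1]); W=cloud(c); u0,u1,v0,v1=map(int,sys.argv[2:6]); thr=int(sys.argv[6]) if len(sys.argv)>6 else 110
box=np.zeros((400,640),np.uint8); box[v0:v1,u0:u1]=1
g=c['img'].min(2)
mask=(box>0)&(g>thr)&(W[...,2]>0.06)
rect=cv2.minAreaRect(np.argwhere(mask)[:,::-1].astype(np.float32)); print(rect,mask.sum())
poly=cv2.boxPoints(rect)
f=np.zeros((400,640),np.uint8); cv2.fillPoly(f,[poly.astype(int)],1); f=cv2.erode(f,np.ones((3,3)))
P=W[(f>0)&np.isfinite(W[...,2])]; m,n,sd=fitplane(P); print('n',n.round(4),'sd',sd,'tilt',np.degrees(np.arccos(n[2])),'dir',np.degrees(np.arctan2(n[1],n[0])),len(P))
Q=ray(c,np.argwhere(mask)[:,::-1].astype(float),m,n)
ey=np.cross(n,[1,0,0]);ey/=np.linalg.norm(ey);ex=np.cross(ey,n)
q=np.stack([(Q-m)@ex,(Q-m)@ey],1).astype(np.float32)
r2=cv2.minAreaRect(q); print('rect mm',np.array(r2[1])*1000,r2[2]); ctr=m+ex*r2[0][0]+ey*r2[0][1]; print('center',ctr.round(4))
b=cv2.boxPoints(r2); e=[b[1]-b[0],b[2]-b[1]]; L=max(e,key=np.linalg.norm); X=ex*L[0]+ey*L[1]; X/=np.linalg.norm(X); X*=np.sign(X[0]); print('xdir yaw',np.degrees(np.arctan2(X[1],X[0])),'pitch',np.degrees(np.arcsin(X[2])))
E
python3 stage.py w_stage 255 340 120 240 90
python3 - <<'E'
from h import *
c=load('w_stage'); g=cv2.resize(c['img'][90:260,230:370],None,fx=4,fy=4,interpolation=cv2.INTER_NEAREST)[:600]; cv2.imwrite('pics/z3.png',g)
W=cloud(c); print(W[160:165,290:295,2])
E
```

```text
((297.04541015625, 179.88844299316406), (87.08329772949219, 47.159912109375), 78.43986511230469) 448
n [0.3052 0.065  0.9501] sd 0.0006877249052838226 tilt 18.18182239503295 dir 12.023317206443313 3893
rect mm [78.63333821 42.66410321] 13.03830337524414
center [ 0.5449 -0.2082  0.0989]
xdir yaw 12.44742581563423 pitch -18.181357068224624
[[0.09215852 0.09294999 0.09318302 0.09192857 0.09077666]
 [0.09290167 0.09302901 0.0935805  0.09484266 0.09395775]
 [0.09405556 0.09247793 0.09233969 0.09311685 0.09310861]
 [0.09438397 0.09473185 0.09346692 0.09428252 0.09376722]
 [0.09411916 0.09428919 0.09421932 0.09421367 0.09458069]]
```

View pics/z3.png

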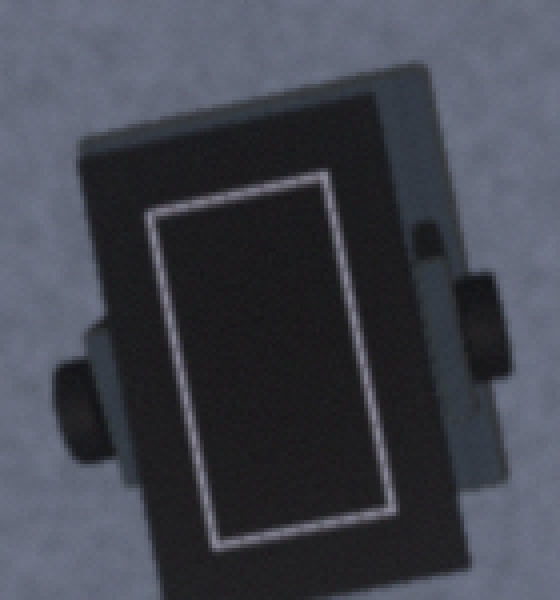

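Request:
play_rows(xyz=[[0,-0.4,0],[0,-0.8,0],[0,-1,0]], twist=[[0,0,0],[0,0,0],[0,0,0]], claw=[0,1,1])

```text
t: 2.08
ee_pos: [0.5377, -0.0852, 0.2788]
ee_rot: [2.221, 0.006, -2.222]
ft_force: [0.5, -0.1, -1.3]
grip_width: 0.376
```

Request:
play_rows(xyz=[[0,-0.4,0],[0,-0.8,0],[0,-1,0]], twist=[[0,0,0],[0,0,0],[0,0,0]], claw=[1,1,1])

```text
t: 2.45
ee_pos: [0.537, 0.0655, 0.2793]
ee_rot: [-2.221, -0.006, 2.222]
ft_force: [-0.1, -1.3, 0.0]
grip_width: 0.0
```

Request:
play_rows(xyz=[[0,-0.4,0],[0,-0.57,0],[0,-0.57,0],[0,-0.57,0]], twist=[[0,0,0],[0,0,0],[0,0,0],[0,0,0]], claw=[1,1,1,1])

```text
t: 2.95
ee_pos: [0.537, 0.1483, 0.2795]
ee_rot: [-2.22, -0.001, 2.221]
ft_force: [0.2, -0.2, 0.7]
grip_width: 0.003
```

```bash
python3 - <<'E'
from h import *
c=shot('wrist','w_cal'); p,R,s=pose(); print(p,s['t'],s['ee_rot'],s['joint_velocities'].round(3))
E
```

```text
[0.53705106 0.14830303 0.27957379] 3.0 [-2.21962157e+00 -7.30770062e-04  2.22049084e+00] [ 0.    -0.002 -0.006 -0.001 -0.002  0.    -0.005]
```

View pics/w_cal.png

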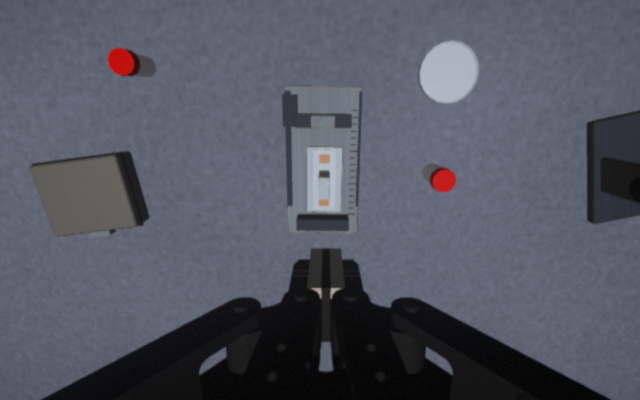

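```bash
python3 - <<'E'
from h import *
c=load('w_cal'); g=cv2.resize(c['img'][80:240,270:375],None,fx=5,fy=5,interpolation=cv2.INTER_CUBIC)[:, :]; cv2.imwrite('pics/z4.png',cv2.resize(g,None,fx=.74,fy=.74))
W=cloud(c)
def rep(name,lo,hi,v0,v1,u0=275,u1=370):
    S=np.zeros((400,640),bool); S[v0:v1,u0:u1]=1
    S&=(W[...,2]>lo)&(W[...,2]<hi)
    k,l,st,ce=cv2.connectedComponentsWithStats(S.astype(np.uint8)); i=1+np.argmax(st[1:,4]); P=W[l==i]
    r=cv2.minAreaRect((P[:,:2]*1000).astype(np.float32)); print(name,len(P),np.round(r[0],1),np.round(r[1],1),round(r[2],1),'z',np.median(P[:,2]).round(4))
rep('tab',.055,.08,90,150); rep('jawM',.028,.04,90,150); rep('jawF',.028,.04,200,240)
rep('fin',.05,.075,150,210); rep('plate',.0155,.024,140,215,300,348); rep('bed',.006,.04,80,240)
E
```

```text
tab 341 [592.2 152.1] [12.2 23.2] 0.0 z 0.0656
jawM 238 [590.6 130.9] [13.4 18. ] 0.2 z 0.0343
jawF 686 [475.1 153. ] [59.9 14.6] 90.0 z 0.0337
fin 279 [523.6 151. ] [11.6 24.8] 89.9 z 0.0576
plate 1889 [523.6 150.7] [39.3 76.1] 88.8 z 0.0184
bed 10154 [540.9 152.8] [ 86.1 169.9] 89.9 z 0.0128
```

View pics/z4.png

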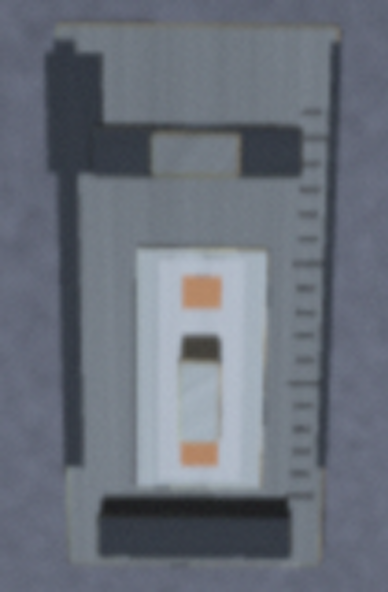

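Request:
play_rows(xyz=[[0.3,-0.02,-0.4],[0.6,-0.025,-0.63],[0.9,-0.025,-0.63],[0.9,-0.025,-0.63]], twist=[[0,0,0],[0,0,0],[0,0,0],[0,0,0]], claw=[1,1,1,1])

```text
t: 3.5
ee_pos: [0.6297, 0.1494, 0.141]
ee_rot: [-2.212, 0.005, 2.228]
ft_force: [-0.3, -0.3, 0.8]
grip_width: 0.001
```

```bash
python3 - <<'E'
from h import *
A,B=Rdown(0); cmd([0.632,0.152,0.059],B); print(pose()[2]['ft_force'])
E
```

```text
xyz [ 0.546 -0.018 -0.019] twist [-0.007  0.014 -0.002] t 3.5
[-0.26849779 -0.29213814  0.75160621]
```

Request:
play_rows(xyz=[[0.25,-0.02,-0.02],[0.45,-0.02,-0.02],[0.545,-0.02,-0.02],[0.545,-0.02,-0.02]], twist=[[0,0.014,0],[0,0.014,0],[0,0.014,0],[0,0.014,0]], claw=[1,1,1,1])

```text
t: 4.0
ee_pos: [0.6323, 0.1518, 0.0602]
ee_rot: [-2.22, 0.006, 2.22]
ft_force: [-0.4, -0.1, 1.0]
grip_width: -0.003
```

```bash
python3 - <<'E'
from h import *
A,B=Rdown(0); cmd([0.592,0.152,0.059],B); print(pose()[2]['ft_force'])
E
```

```text
xyz [0.008 0.    0.269] twist [-0.008 -0.    -0.003] t 4.0
[-0.43138678 -0.11413357  0.96832232]
```

Push gradually to x≈0.592 first (about 10 mm short of shut).

Request:
play_rows(xyz=[[0,0,0.06],[0,0,0.12],[0,0,0.17],[0,0,0.22],[0,0,0.27]], twist=[[0,0,0],[0,0,0],[0,0,0],[0,0,0],[0,0,0]], claw=[1,1,1,1,1])

```text
t: 4.62
ee_pos: [0.5919, 0.1522, 0.0605]
ee_rot: [-2.221, 0.006, 2.218]
ft_force: [2.0, 0.4, 2.3]
grip_width: -0.001
```

Request:
play_rows(xyz=[[0,0,0.015],[0,0,0.03],[0,0,0.045],[0,0,0.06]], twist=[[0,0,0],[0,0,0],[0,0,0],[0,0,0]], claw=[1,1,1,1])

```text
t: 5.12
ee_pos: [0.583, 0.1523, 0.0604]
ee_rot: [-2.222, 0.006, 2.218]
ft_force: [1.8, 1.0, 0.4]
grip_width: -0.001
```

Request:
play_rows(xyz=[[0,0,0.01],[0,0,0.02]], twist=[[0,0,0],[0,0,0]], claw=[1,1])

```text
t: 5.38
ee_pos: [0.582, 0.1523, 0.0606]
ee_rot: [-2.225, 0.005, 2.213]
ft_force: [10.7, -0.4, -6.5]
grip_width: 0.002
```

```bash
python3 - <<'E'
from h import *
c=shot('wrist','w_j1'); cv2.imwrite('pics/z5.png',cv2.resize(c['img'][150:400,220:430],None,fx=2.8,fy=2.4)[:600])
E
```

```text
(no output)
```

View pics/w_j1.png

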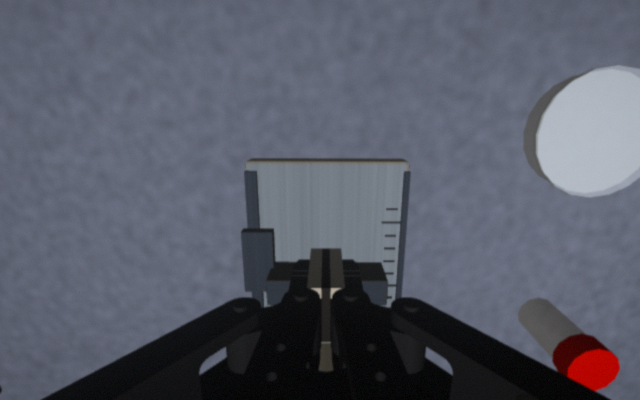

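Request:
play_rows(xyz=[[0,0,0.02],[0,0,0.03],[0,0,0.03]], twist=[[0,0,0],[0,0,0],[0,0,0]], claw=[1,1,1])

```text
t: 5.8
ee_pos: [0.5819, 0.1523, 0.0608]
ee_rot: [-2.233, 0.005, 2.202]
ft_force: [14.9, -0.6, -8.2]
grip_width: -0.0
```

Request:
play_rows(xyz=[[0,0,0.045],[0,0,0.045],[0,0,0.045],[0,0,0.045],[0,0,0.045]], twist=[[0,0,0],[0,0,0],[0,0,0],[0,0,0],[0,0,0]], claw=[1,1,1,1,1])

```text
t: 6.42
ee_pos: [0.5818, 0.1525, 0.0614]
ee_rot: [-2.244, 0.004, 2.187]
ft_force: [20.7, -1.8, -12.2]
grip_width: 0.0
```

Request:
play_rows(xyz=[[0,0,0.045],[0,0,0.045],[0,0,0.045],[0,0,0.045],[0,0,0.045]], twist=[[0,-0.03,0],[0,-0.03,0],[0,-0.03,0],[0,-0.03,0],[0,-0.03,0]], claw=[1,1,1,1,1])

```text
t: 7.05
ee_pos: [0.5818, 0.1526, 0.0619]
ee_rot: [-2.237, 0.004, 2.189]
ft_force: [20.8, -2.1, -11.9]
grip_width: 0.001
```

Firmly nipped for over 1.2 s. Back off and rise.

Request:
play_rows(xyz=[[0,0,-0.1],[-0.1,0,-0.2],[-0.5,0,-0.2],[-0.9,0,-0.2],[-1,0,0]], twist=[[0,0,0],[0,0,0],[0,0,0],[0,0,0],[0,0,0]], claw=[1,1,1,0,-1])

```text
t: 7.68
ee_pos: [0.5804, 0.1517, 0.2154]
ee_rot: [-2.242, 0.003, 2.181]
ft_force: [-1.3, -0.1, -0.0]
grip_width: 0.415
```

```bash
python3 - <<'E'
from h import *
A,B=Rdown(0); cmd([0.53,0.151,0.21],B); print(pose()[2]['ft_force'])
E
```

```text
xyz [0.027 0.009 0.336] twist [-0.021 -0.052  0.016] t 7.67
[-1.25785106 -0.06308014 -0.04566727]
```

Request:
play_rows(xyz=[[0,0,0.2],[0,0,0.34],[0,0,0.34]], twist=[[-0.02,-0.05,0.016],[-0.02,-0.05,0.016],[-0.02,-0.05,0.016]], claw=[-1,-1,-1])

```text
t: 8.05
ee_pos: [0.5274, 0.1521, 0.214]
ee_rot: [2.22, -0.0, -2.222]
ft_force: [-0.4, 0.3, -0.1]
grip_width: 0.996
```

```bash
cat > cal.py <<'E'
from h import *
import sys
c=load(sys.argv[1]); W=cloud(c)
def rep(name,lo,hi,x0,x1,y0=.1,y1=.2):
    S=(W[...,2]>lo)&(W[...,2]<hi)&(W[...,0]>x0)&(W[...,0]<x1)&(W[...,1]>y0)&(W[...,1]<y1)
    k,l,st,ce=cv2.connectedComponentsWithStats(S.astype(np.uint8)); i=1+np.argmax(st[1:,4]); P=W[l==i]
    r=cv2.minAreaRect((P[:,:2]*1000).astype(np.float32)); print(name,len(P),np.round(r[0],1),np.round(r[1],1),round(r[2],1),'z',np.median(P[:,2]).round(4))
rep('tab',.06,.075,.55,.61); rep('jawF',.029,.04,.46,.49)
rep('fin',.052,.065,.5,.545); rep('plate',.0155,.024,.48,.57,.125,.178)
E
python3 - <<'E'
from h import *
c=shot('wrist','w_cal2'); p,R,s=pose(); print(p,s['ft_force'])
E
python3 cal.py w_cal2
```

```text
[0.52875271 0.15221295 0.2140312 ] [0.7697814  0.6579216  0.16157815]
tab 488 [566.1 152.1] [23.1 12.3] 89.2 z 0.0655
jawF 949 [474.8 152.7] [59.6 14.4] 89.7 z 0.0338
fin 390 [519.8 150.5] [11.2 23.7] 90.0 z 0.0579
plate 2630 [517.8 151.3] [74.5 52.5] 0.1 z 0.0185
```

View pics/w_cal2.png

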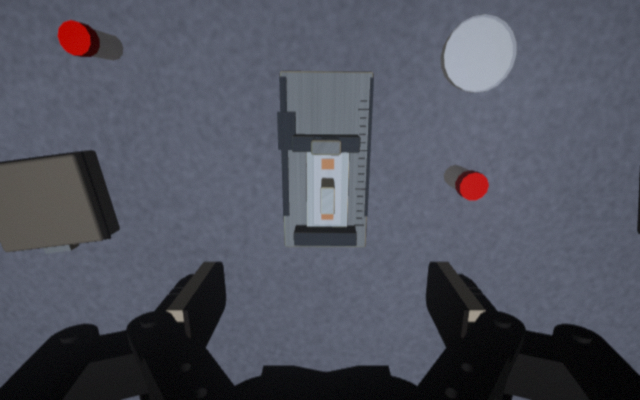

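Request:
play_rows(xyz=[[0.2,0.011,0.06],[0.5,0.011,0.06],[0.75,0.011,0.06],[0.75,0.011,0.06]], twist=[[0,0,0],[0,0,0],[0,0,0],[0,0,0]], claw=[-1,-1,-1,-1])

```text
t: 8.6
ee_pos: [0.519, 0.15, 0.0992]
ee_rot: [2.215, -0.003, -2.225]
ft_force: [-0.3, -0.5, 1.1]
grip_width: 0.996
```

```bash
python3 - <<'E'
from h import *
A,B=Rdown(0); cmd([0.5198,0.1505,0.045],B); print(pose()[0])
E
```

```text
xyz [ 0.361 -0.004 -0.007] twist [-0.     0.009 -0.005] t 8.6
[0.51898986 0.14998035 0.09915591]
```

Request:
play_rows(xyz=[[0.18,-0.004,-0.007],[0.36,-0.004,-0.007],[0.36,-0.004,-0.007],[0.36,-0.004,-0.007]], twist=[[0,0.009,-0.005],[0,0.009,-0.005],[0,0.009,-0.005],[0,0.009,-0.005]], claw=[-1,-1,-1,-1])

```text
t: 9.1
ee_pos: [0.5207, 0.1506, 0.0465]
ee_rot: [-2.223, -0.0, 2.219]
ft_force: [-0.9, 0.6, -0.2]
grip_width: 1.0
```

Request:
play_rows(xyz=[[0,0,0],[0,0,0],[0,0,0],[0,0,0],[0,0,0]], twist=[[0,0,0],[0,0,0],[0,0,0],[0,0,0],[0,0,0]], claw=[0.2,0.6,1,1,1], force=60)

```text
t: 9.72
ee_pos: [0.5207, 0.1506, 0.0468]
ee_rot: [-2.223, 0.0, 2.219]
ft_force: [-1.8, -0.8, 5.4]
grip_width: 0.133
```

```bash
python3 - <<'E'
from h import *
p,R,s=pose(); print(p,s['ee_rot'],s['ft_force'],s['wrist_torque'],s['grip_width'])
E
```

```text
[0.52074198 0.15061531 0.04678654] [-2.22271870e+00  5.14865383e-05  2.21881307e+00] [-1.75975465 -0.83962969  5.40744321] [-0.1153263   0.14139187 -0.09334751] 0.13306175405017623
```

Request:
play_rows(xyz=[[-0.07,0,0],[-0.2,0,0],[-0.45,0,0],[-0.8,0,0],[-1,0,0]], twist=[[0,0,0],[0,0,0],[0,0,0],[0,0,0],[0,0,0]], claw=[1,1,1,1,1])

```text
t: 10.35
ee_pos: [0.5206, 0.1505, 0.1996]
ee_rot: [-2.224, -0.001, 2.217]
ft_force: [0.8, 0.1, -1.3]
grip_width: 0.128
```

```bash
python3 - <<'E'
from h import *
c=shot('wrist','w_lift'); d=shot('scene','s_lift'); p,R,s=pose(); print(p,s['ft_force'],s['wrist_torque'],s['grip_width'])
cv2.imwrite('pics/z6.png',np.hstack([c['img'][200:400,220:430],cv2.resize(d['img'][180:260,340:424],None,fx=2.5,fy=2.5)]))
A,B=Rdown(np.radians(12.2)); cmd([0.55,-0.2,0.26],B)
E
```

```text
[0.52160731 0.15083375 0.20044842] [-1.66061121e-01  5.49118127e-04 -2.00751314e+00] [-0.03311809 -0.01792424 -0.00347199] 0.12683102850765193
xyz [-0.402  2.338 -0.194] twist [-0.408 -0.014  0.003] t 10.45
```

View pics/z6.png

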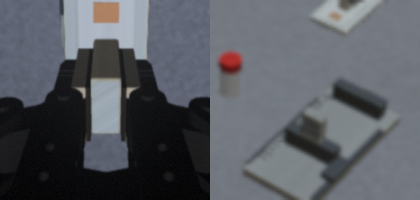

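Request:
play_rows(xyz=[[-0.13,0.3,0],[-0.26,0.7,0],[-0.4,1,-0.08],[-0.4,1,-0.08]], twist=[[0,0,0],[0,0,0],[0,0,0],[0,0,0]], claw=[1,1,1,1])

```text
t: 10.95
ee_pos: [0.5336, -0.0036, 0.2609]
ee_rot: [-2.227, 0.007, 2.208]
ft_force: [-1.0, 0.6, -1.8]
grip_width: 0.128
```

```bash
python3 - <<'E'
from h import *
c=load('w_lift');W=cloud(c); p0=np.array([.5211,.1507,.2]); 
def rep(name,lo,hi):
    S=(W[...,2]>lo)&(W[...,2]<hi)&(abs(W[...,1]-.15)<.03)&(abs(W[...,0]-.53)<.05)
    S[:, :]&=True
    k,l,st,ce=cv2.connectedComponentsWithStats(S.astype(np.uint8)); i=1+np.argmax(st[1:,4]); P=W[l==i]
    print(name,len(P),P.min(0).round(4),P.max(0).round(4)); return P
P=rep('plate',.16,.182)
print(fitplane(P))
A,B=Rdown(np.radians(12.2)); cmd([0.56,-0.2,0.26],B)
E
```

```text
plate 5818 [0.5195 0.1305 0.1652] [0.5578 0.1706 0.182 ]
(array([0.54205136, 0.15063752, 0.17125701]), array([ 1.37354238e-03, -5.39905194e-04,  9.99998911e-01]), np.float64(0.0008172240234738685))
xyz [ 0.006  1.308 -0.186] twist [-0.421 -0.016  0.   ] t 10.95
```

Request:
play_rows(xyz=[[0,0.35,-0.06],[0,0.7,-0.12],[0,1,-0.18],[0,1,-0.18]], twist=[[-0.14,0,0],[-0.28,0,0],[-0.42,0,0],[-0.42,-0.016,0]], claw=[1,1,1,1])

```text
t: 11.45
ee_pos: [0.5588, -0.157, 0.2596]
ee_rot: [2.109, 0.22, -2.114]
ft_force: [0.0, 0.8, -1.3]
grip_width: 0.136
```

```bash
cat > place.py <<'E'
from h import *
import sys
yaw,tilt=np.radians(12.25),np.radians(18.18)
C=np.array([.5449,-.2082,.0989]); A,B=Rdown(yaw,tilt); n=-B[:,0]
def tgt(h,dz=0.0011,dy=0): return C+n*(.0348+h)-B[:,2]*dz-B[:,1]*dy
if __name__=='__main__':
    h=float(sys.argv[1]); cmd(tgt(h),B); p,R,s=pose(); print('tgt',tgt(h).round(4),'p',p.round(4),'ft_tool',(R.T@s['ft_force']).round(2),'tq',(R.T@s['wrist_torque']).round(3),'q6',s['q'].round(2), 'h now',((p-C)@n-.0348).round(4))
E
python3 place.py 0.06
```

```text
xyz [ 0.473  0.314 -0.044] twist [-0.011 -0.602  0.002] t 11.45
tgt [ 0.5748 -0.2017  0.1886] p [ 0.5588 -0.157   0.2596] ft_tool [ 1.33 -0.81 -0.19] tq [ 0.014 -0.007 -0.011] q6 [ 0.24  0.42 -0.09  1.92  0.05  0.81 -1.24] h now 0.1255
```

Request:
play_rows(xyz=[[0,0.15,0],[0.1,0.3,-0.04],[0.3,0.314,-0.044],[0.47,0.314,-0.044],[0.47,0.314,-0.044]], twist=[[-0.01,-0.25,0],[-0.01,-0.45,0],[-0.01,-0.6,0],[-0.01,-0.6,0],[-0.01,-0.6,0]], claw=[1,1,1,1,1])

```text
t: 12.08
ee_pos: [0.5738, -0.1992, 0.1864]
ee_rot: [1.733, 0.192, -2.403]
ft_force: [-0.1, 0.8, -0.3]
grip_width: 0.127
```

```bash
python3 place.py 0.02; python3 - <<'E'
from h import *
c=shot('wrist','w_p1'); d=shot('scene','s_p1')
cv2.imwrite('pics/z7.png',np.hstack([cv2.resize(c['img'][100:400,170:470],(400,400)),cv2.resize(d['img'][130:210,240:320],(400,400))]))
E
```

```text
xyz [0.252 0.018 0.001] twist [0.005 0.007 0.005] t 12.07
tgt [ 0.5626 -0.2044  0.1506] p [ 0.5738 -0.1992  0.1864] ft_tool [ 0.31 -0.83 -0.16] tq [-0.067  0.407  0.059] q6 [ 0.19  0.64 -0.02  1.75  0.15  1.06 -1.27] h now 0.0578
```

View pics/z7.png

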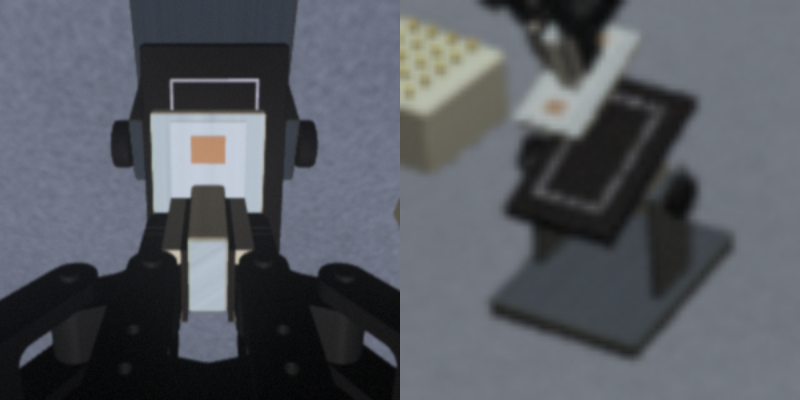

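Request:
play_rows(xyz=[[0.1,0.018,0],[0.25,0.018,0.001],[0.25,0.018,0.001]], twist=[[0,0.007,0],[0.005,0.007,0.005],[0.005,0.007,0.005]], claw=[1,1,1])

```text
t: 12.55
ee_pos: [0.5625, -0.2058, 0.153]
ee_rot: [1.741, 0.184, -2.398]
ft_force: [-0.2, 0.4, -0.5]
grip_width: 0.131
```

```bash
cat > rel.py <<'E'
from h import *
import sys
from place import *
c=shot('wrist',sys.argv[1]); p,R,s=pose()
h=(p-C)@n-.0348; W=cloud(c)
L=(W-C)@np.stack([B[:,2]*-1,B[:,1]*-1,n],1)   # stage local: x low, y, n
print('tool rot err deg',np.degrees(Rn.from_matrix(B.T@R).as_rotvec()).round(2),'tcp local',((p-C)@np.stack([-B[:,2],-B[:,1],n],1)).round(4))
near=(abs(L[...,0])<.06)&(abs(L[...,1])<.04)
z=L[...,2]
pl=near&(abs(z-h-.006)<.004)&(L[...,0]>.012); pl=cv2.erode(pl.astype(np.uint8),np.ones((3,3)))>0
m,nn,sd=fitplane(W[pl]); print('plate top local z',np.median(z[pl]).round(4),'normal vs face deg (about local y: x-slope, about x: y-slope)',np.degrees([nn@-B[:,2],nn@-B[:,1]]).round(2),pl.sum())
# plate contour by ray onto plate-top plane
g=c['img'].min(2).astype(float); np.save('pics/L.npy',L)
q=np.argwhere(near&(abs(z-h-.006)<.004))[:,::-1].astype(float); Q=(ray(c,q,m,nn)-C)@np.stack([-B[:,2],-B[:,1],n],1)
sel=Q[:,0]>.015
print('carrier: low end x',np.percentile(Q[:,0],99.8).round(4),'(38 ideal) y',np.percentile(Q[sel,1],[.3,99.7]).round(4))
o=near&(abs(z)<.005)&(g>90)&(h>.004)
q=np.argwhere(o)[:,::-1].astype(float)
if len(q)>10:
    Q=(ray(c,q,C,n)-C)@np.stack([-B[:,2],-B[:,1],n],1); 
    low=Q[Q[:,0]>.037]; print('outline: low x',np.median(low[:,0]).round(4) if len(low) else None,'y',[np.median(Q[(Q[:,1]*k>.017)&(Q[:,0]<.037)][:,1]).round(4) for k in (-1,1)],len(Q))
fm=near&(abs(z)<.004)&(g<80)&(abs(L[...,1])<.034)&(L[...,0]<.053); m2,n2,_=fitplane(W[fm]); print('face tilt now',np.degrees(np.arccos(n2[2])).round(2),'offset',((m2-C)@n).round(4),fm.sum())
cv2.imwrite('pics/'+sys.argv[1]+'z.png',cv2.resize(c['img'][120:370,195:455],None,fx=2.3,fy=2.3,interpolation=cv2.INTER_CUBIC))
E
python3 place.py 0.005; python3 rel.py w_p2
```

```text
xyz [ 0.114 -0.009 -0.007] twist [-0.004 -0.004 -0.001] t 12.55
tgt [ 0.5581 -0.2053  0.1364] p [ 0.5625 -0.2058  0.153 ] ft_tool [ 0.53 -0.45 -0.1 ] tq [ 0.019  0.398 -0.013] q6 [ 0.2   0.67 -0.01  1.79  0.16  0.97 -1.28] h now 0.0221
tool rot err deg [0.11 0.22 0.08] tcp local [ 0.0006 -0.0016  0.058 ]
plate top local z 0.0287 normal vs face deg (about local y: x-slope, about x: y-slope) [1.28 0.02] 3996
carrier: low end x 0.0373 (38 ideal) y [-0.0209  0.0184]
outline: low x 0.0384 y [np.float64(-0.0208), np.float64(0.0224)] 374
face tilt now 18.14 offset -0.0 8170
```

View pics/w_p2z.png

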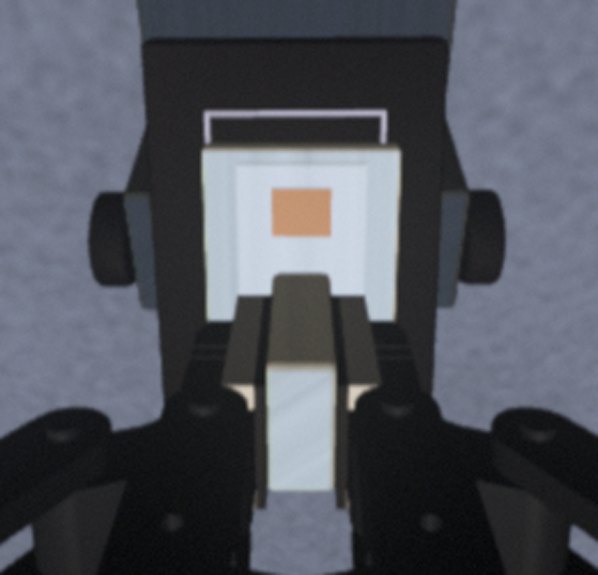

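Request:
play_rows(xyz=[[0.06,-0.012,-0.005],[0.105,-0.012,-0.005],[0.105,-0.012,-0.005]], twist=[[0,0,0],[-0.004,-0.004,0],[-0.004,-0.004,0]], claw=[1,1,1])

```text
t: 12.98
ee_pos: [0.5587, -0.2049, 0.1382]
ee_rot: [1.738, 0.186, -2.398]
ft_force: [-0.6, -0.1, -1.7]
grip_width: 0.129
```

```bash
python3 place.py 0.0; python3 rel.py w_p3
```

```text
xyz [0.046 0.002 0.001] twist [ 0.001 -0.002 -0.002] t 12.97
tgt [ 0.5565 -0.2057  0.1316] p [ 0.5587 -0.2049  0.1382] ft_tool [ 1.75 -0.04  0.03] tq [ 0.057  0.431 -0.   ] q6 [ 0.2   0.69 -0.01  1.81  0.16  0.94 -1.28] h now 0.0069
tool rot err deg [-0.01  0.08  0.07] tcp local [0.0014 0.0002 0.0421]
plate top local z 0.0134 normal vs face deg (about local y: x-slope, about x: y-slope) [ 1.14 -0.  ] 4153
carrier: low end x 0.039 (38 ideal) y [-0.0191  0.0201]
outline: low x 0.0385 y [np.float64(-0.0211), np.float64(0.0222)] 426
face tilt now 18.14 offset -0.0 9110
```

View pics/w_p3z.png

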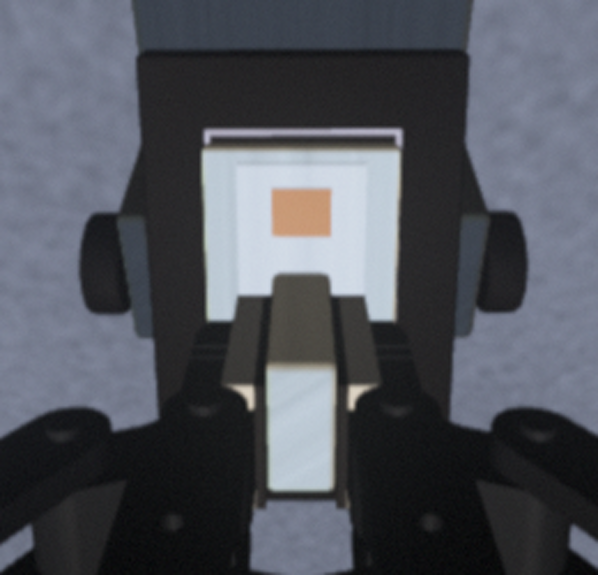

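Request:
play_rows(xyz=[[0.01,0.001,0.005],[0.02,0.001,0.005],[0.03,0.001,0.005],[0.037,0.001,0.005],[0.037,0.001,0.005]], twist=[[0,0.01,0],[0,0.02,0],[0,0.023,0],[0,0.023,0],[0,0.023,0]], claw=[1,1,1,1,1])

```text
t: 13.65
ee_pos: [0.5566, -0.2056, 0.1333]
ee_rot: [1.753, 0.187, -2.388]
ft_force: [0.2, -0.6, -1.4]
grip_width: 0.132
```

```bash
python3 place.py 0.0; python3 rel.py w_p4
```

```text
xyz [ 0.011  0.    -0.003] twist [ 0.    -0.025 -0.002] t 13.65
tgt [ 0.5565 -0.2057  0.1316] p [ 0.5566 -0.2056  0.1333] ft_tool [ 1.32  0.65 -0.53] tq [0.043 0.409 0.001] q6 [ 0.21  0.69 -0.02  1.83  0.16  0.92 -1.28] h now 0.0017
tool rot err deg [-0.01  0.76  0.06] tcp local [0.0007 0.0001 0.0365]
plate top local z 0.0085 normal vs face deg (about local y: x-slope, about x: y-slope) [0.61 0.08] 4238
carrier: low end x 0.0388 (38 ideal) y [-0.0194  0.0199]
face tilt now 18.16 offset -0.0 9778
```

View pics/w_p4z.png

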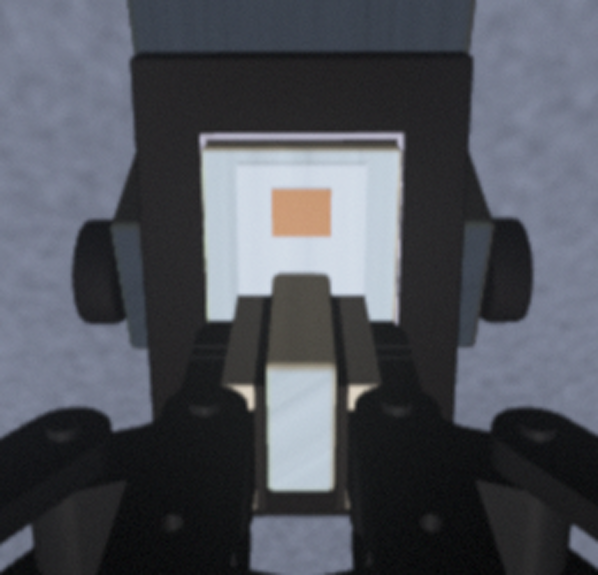

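Request:
play_rows(xyz=[[0.005,0,0],[0.01,0,0],[0.014,0,0]], twist=[[0,0,0],[0,0,0],[0,0,0]], claw=[1,1,1])

```text
t: 14.08
ee_pos: [0.5564, -0.2056, 0.1319]
ee_rot: [1.754, 0.187, -2.387]
ft_force: [1.3, 1.0, 7.0]
grip_width: 0.13
```

```bash
python3 place.py 0.0
```

```text
xyz [ 0.001  0.001 -0.001] twist [ 0.001 -0.026 -0.003] t 14.07
tgt [ 0.5565 -0.2057  0.1316] p [ 0.5564 -0.2056  0.1319] ft_tool [-7.14 -0.68  0.72] tq [ 0.06  -0.189 -0.208] q6 [ 0.21  0.69 -0.02  1.83  0.16  0.91 -1.28] h now 0.0002
```

Request:
play_rows(xyz=[[0,0,0.0],[0.0,0,0.0],[0.0,0,0]], twist=[[0,-0.012,0],[0,-0.023,0],[0,-0.023,0]], claw=[1,1,1])

```text
t: 14.45
ee_pos: [0.5565, -0.2056, 0.1317]
ee_rot: [1.739, 0.186, -2.397]
ft_force: [0.5, -0.1, -0.7]
grip_width: 0.134
```

```bash
python3 place.py 0.0;python3 rel.py w_p5
```

```text
xyz [ 0.     0.    -0.001] twist [ 0.001 -0.003 -0.003] t 14.45
tgt [ 0.5565 -0.2057  0.1316] p [ 0.5565 -0.2056  0.1317] ft_tool [ 0.48  0.2  -0.66] tq [-0.001  0.442 -0.066] q6 [ 0.2   0.69 -0.01  1.82  0.16  0.93 -1.28] h now 0.0001
tool rot err deg [-0.02  0.1   0.08] tcp local [0.001  0.0001 0.0349]
plate top local z 0.0065 normal vs face deg (about local y: x-slope, about x: y-slope) [1.43 0.23] 4196
carrier: low end x 0.0387 (38 ideal) y [-0.0194  0.0199]
face tilt now 18.13 offset -0.0 10055
```

View pics/w_p5z.png

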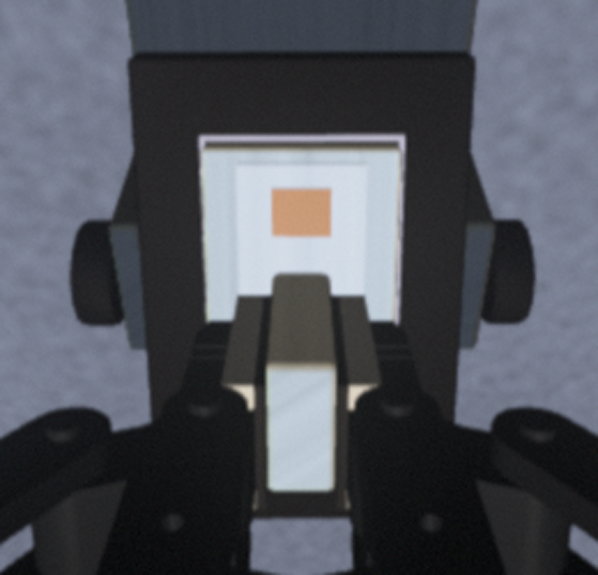

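Request:
play_rows(xyz=[[0.004,0,0.0],[0.008,0,0.0],[0.008,0,0]], twist=[[0,-0.003,0],[0,-0.003,0],[0,-0.003,0]], claw=[1,1,1])

```text
t: 14.88
ee_pos: [0.5564, -0.2057, 0.1317]
ee_rot: [1.738, 0.185, -2.398]
ft_force: [0.8, 1.6, 9.9]
grip_width: 0.136
```

```bash
python3 place.py 0.0
```

```text
xyz [ 0.     0.    -0.001] twist [ 0.    -0.002 -0.003] t 14.88
tgt [ 0.5565 -0.2057  0.1316] p [ 0.5564 -0.2057  0.1317] ft_tool [-9.75 -1.34  1.97] tq [ 0.008 -0.212 -0.336] q6 [ 0.2   0.69 -0.01  1.82  0.17  0.93 -1.29] h now 0.0
```

Request:
play_rows(xyz=[[0.01,0,0.0],[0.01,0,0.0],[0.01,0,0]], twist=[[0,-0.008,0],[0,-0.01,0],[0,-0.01,0]], claw=[1,1,1])

```text
t: 15.25
ee_pos: [0.5565, -0.2056, 0.1316]
ee_rot: [1.733, 0.184, -2.401]
ft_force: [-0.6, 1.9, 12.7]
grip_width: 0.132
```

```bash
python3 place.py 0.0; python3 rel.py w_p6
```

```text
xyz [ 0.  0. -0.] twist [-0.     0.006 -0.004] t 15.25
tgt [ 0.5565 -0.2057  0.1316] p [ 0.5565 -0.2056  0.1316] ft_tool [-11.99  -2.     4.19] tq [-0.018 -0.315 -0.524] q6 [ 0.2   0.69 -0.01  1.82  0.17  0.93 -1.29] h now 0.0
tool rot err deg [ 0.   -0.17  0.12] tcp local [0.0011 0.     0.0348]
plate top local z 0.0065 normal vs face deg (about local y: x-slope, about x: y-slope) [1.27 0.15] 4210
carrier: low end x 0.0387 (38 ideal) y [-0.0194  0.0199]
face tilt now 18.13 offset -0.0 10051
```

```bash
python3 - <<'E'
from h import *
from place import *
c=load('w_p6'); M=np.stack([-B[:,2],-B[:,1],n],1)
def proj(P): 
    X=(C+np.array(P)@M.T)@c['R'].T+c['t']; return np.stack([c['fx']*X[:,0]/X[:,2]+c['cx'],c['fy']*X[:,1]/X[:,2]+c['cy']],1)
u0,v0,k=270,165,6
g=cv2.resize(c['img'][v0:v0+100,u0:u0+115],None,fx=k,fy=k,interpolation=cv2.INTER_CUBIC)
def dr(P,col):
    q=((proj(P)-[u0,v0]+.5)*k).astype(np.int32); cv2.polylines(g,[q],False,col,1)
dr([[0,-.021,0],[.039,-.021,0],[.039,.021,0],[0,.021,0]],(0,0,255))
dr([[0,-.02,.006],[.038,-.02,.006],[.038,.02,.006],[0,.02,.006]],(0,255,0))
dr([[.038,-.02,.0],[.038,.02,.0]],(255,255,0))
cv2.imwrite('pics/z8.png',g)
gy=c['img'].min(2)
print(proj([[.039,0,0],[.038,0,0],[.038,0,.006]])[:,1]); print(gy[172:190,315])
for v in (190,200,210): print(v,gy[v,276:292],gy[v,362:378])
E
```

```text
[178.43358347 180.50676491 183.4511984 ]
[ 39  39  38  41  40  56 107 164 171 123  82  78 117 169 188 193 194 194]
190 [ 40  40  40  38  49  87 145 184 192 192 192 191 191 191 191 190] [194 194 194 195 198 198 185 158 133  77  39  39  38  39  37  39]
200 [ 41  40  43  41  43  84 158 189 193 193 191 191 191 192 192 191] [195 194 195 194 199 197 185 171 106  53  40  40  41  39  40  39]
210 [ 41  41  42  41  43  60 115 165 187 191 191 191 191 192 191 192] [194 196 195 197 198 188 170 161  94  45  40  41  43  41  41  41]
```

View pics/z8.png

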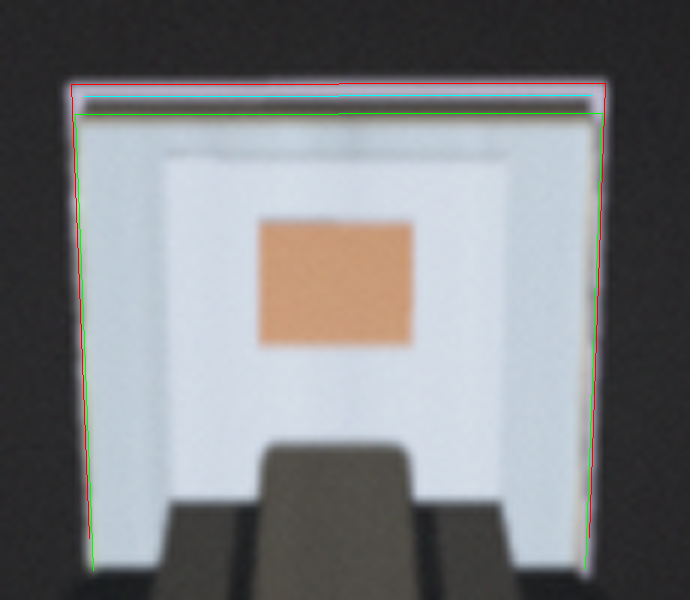

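Request:
play_rows(xyz=[[-0.012,0,0.0],[-0.012,0.004,-0.001],[-0.012,0.004,-0.001]], twist=[[0,0.004,-0.003],[0,0.004,-0.003],[0,0.004,-0.003]], claw=[1,1,1])

```text
t: 15.68
ee_pos: [0.5571, -0.2062, 0.133]
ee_rot: [1.736, 0.186, -2.401]
ft_force: [0.8, -0.3, -0.9]
grip_width: 0.129
```

```bash
python3 place.py 0.0; python3 rel.py w_p7
```

```text
xyz [ 0.01  -0.004  0.   ] twist [-0.     0.003 -0.001] t 15.68
tgt [ 0.5565 -0.2057  0.1316] p [ 0.5571 -0.2062  0.133 ] ft_tool [ 0.68  0.46 -0.94] tq [ 0.036  0.433 -0.014] q6 [ 0.2   0.69 -0.01  1.82  0.16  0.94 -1.28] h now 0.0015
tool rot err deg [ 0.   -0.09  0.02] tcp local [ 0.0011 -0.0005  0.0362]
plate top local z 0.0079 normal vs face deg (about local y: x-slope, about x: y-slope) [1.5  0.09] 4142
carrier: low end x 0.0388 (38 ideal) y [-0.02    0.0192]
face tilt now 18.17 offset -0.0 9802
```

Request:
play_rows(xyz=[[0.005,0,0.0],[0.01,0,0.0],[0.014,0,0],[0.018,0,0],[0.018,0,0]], twist=[[0,0.001,0],[0,0.001,0],[0,0.001,0],[0,0.001,0],[0,0.001,0]], claw=[1,1,1,1,1])

```text
t: 16.35
ee_pos: [0.5565, -0.2062, 0.1316]
ee_rot: [1.737, 0.186, -2.4]
ft_force: [0.2, 2.1, 11.2]
grip_width: 0.128
```

```bash
python3 place.py 0.0; python3 rel.py w_p8
```

```text
xyz [-0.    -0.003 -0.001] twist [-0.     0.001 -0.001] t 16.35
tgt [ 0.5565 -0.2057  0.1316] p [ 0.5565 -0.2062  0.1316] ft_tool [-10.88  -1.99   2.93] tq [ 0.025 -0.4   -0.353] q6 [ 0.2   0.69 -0.01  1.82  0.16  0.93 -1.28] h now -0.0
tool rot err deg [ 0.01 -0.02  0.04] tcp local [ 0.001  -0.0005  0.0348]
plate top local z 0.0066 normal vs face deg (about local y: x-slope, about x: y-slope) [0.92 0.04] 4152
carrier: low end x 0.0388 (38 ideal) y [-0.0199  0.0193]
face tilt now 18.15 offset -0.0 10097
```

View pics/w_p8z.png

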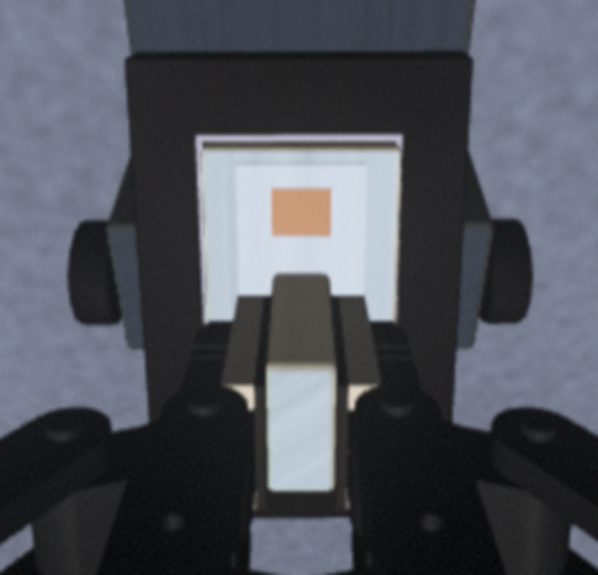

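```bash
python3 - <<'E'
from h import *
d=shot('scene','s_end'); t=shot('top','t_end'); a=load('scene0'); 
cv2.imwrite('pics/z9.png',np.hstack([cv2.resize(d['img'][130:210,240:320],(400,400)),cv2.resize(d['img'][185:265,340:420],(400,400))]))
p,R,s=pose(); print(s['t'],p,(R.T@s['ft_force']).round(1),s['grip_width'])
t0=load('top0'); df=cv2.absdiff(t0['img'],t['img']).max(2)>50; k,l,st,ce=cv2.connectedComponentsWithStats(df.astype(np.uint8))
print([(x[:4].tolist(),int(x[4])) for x in st[1:] if x[4]>12])
E
```

```text
16.5 [ 0.55652661 -0.20622462  0.13166419] [-10.4  -1.6   4.9] 0.1315086347905033
[([341, 155, 154, 245], 18633), ([395, 157, 10, 6], 15), ([255, 213, 21, 11], 84), ([371, 222, 8, 5], 20), ([254, 224, 22, 32], 320), ([381, 230, 14, 21], 181), ([586, 374, 54, 26], 744), ([338, 396, 6, 4], 17)]
```

View pics/z9.png

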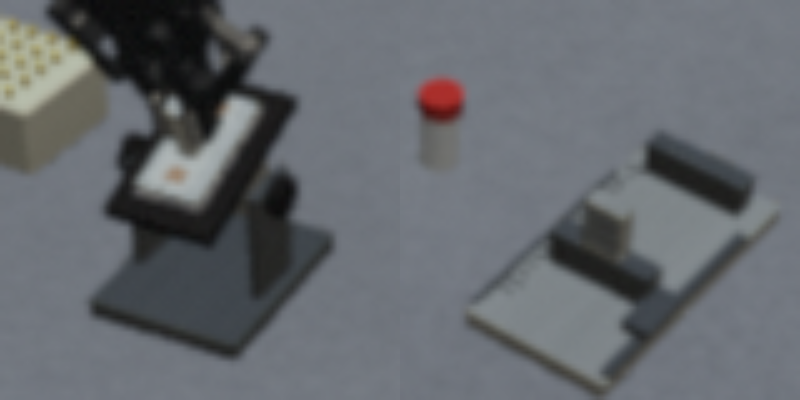

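View pics/t_end.png

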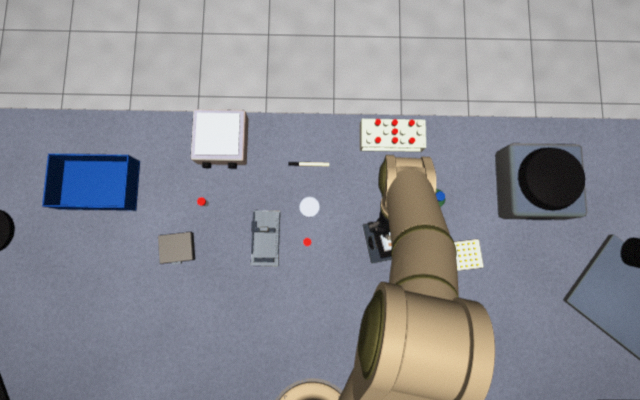

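```bash
python3 -c "
from h import *
print(arm.job_done()); p,R,s=pose(); print(s['t'],p,(R.T@s['ft_force']).round(1))"
```

```text
the job is handed in; nothing more can be done
None
the job is handed in; nothing more can be done
```

I closed the caliper jaw on the carrier and held it nipped at about 20 N for over a second. I then took the carrier by its fin, lifted it out and laid it on the sloped stage face. I handed the job in at about 16.5 s, still gripping it and pressing it at roughly 11 N.

- **Jaw:** after the push, the tab sat at x = 566.1 mm, against 566.2 mm expected when shut on the carrier.
- **Fit in the outline:** the carrier measured within about 0.5 mm of centred across the slope. Along the slope, image checks put it between 0.2 mm towards the high end and 0.8 mm towards the low end. No yaw error was visible.
- **Flush by feel:** the first contact was on the carrier's high end, so I tilted the tool back. The wrist torque then put the pressure near the middle of the plate.
- **Stage:** the face read 18.15° while pressed, against 18.18° at first, so its tilt did not shift.
- **Rest of the bench:** the before-and-after top image showed changes only at the caliper, the carrier and where the arm is. The arm hid part of the area around the reagent bottle and the tip rack.

One check disagreed: depth readings on the carrier's top showed it leaning 0.9–1.5° relative to the face. The contact test contradicted that, so I trusted the feel. A sideways force of 3–5 N along the slope remained in the final hold.

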